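Check a rheometer's plate gap with a tapered feeler gauge

ROBOT

A 7-joint arm with a two-finger parallel gripper is mounted at the origin on the work surface. World frame = base frame: x ahead of the robot, y to its left, z up, the work surface at z = 0. Lengths are in m, angles in rad, forces in N, time in s.
With the tool pointing down it reaches from about 0.425 to 0.925 m from the base axis. Payload 6.8 kg.
Tool frame: the origin (TCP) lies midway between the tips of the shut fingers; the grasp point (between the pads) lies 19 mm behind it; z points along the fingers, y is the direction in which the jaws open and shut (so a half turn about z gives the same grasp; the last joint's range is limited). The gripper opens to 85 mm and grips with 20 to 120 N. Pads are 22 mm wide; open, the fingers measure 114 mm over their backs; the gripper's body (76 mm by 85 mm) begins 54 mm behind the grasp point. The pads swing forward as they close: fully open they stand 13 mm farther back than shut.
Start: joints at [-1.451, 0.477, 0.022, 1.555, -0.011, 1.109, -0.083], TCP at [0.152, 0.658, 0.231] pointing down, gripper open.
Joint ranges: [-2.96, 2.96], [-0.34, 2.1], [-1.41, 1.46], [0.24, 2.44], [-1.37, 4.51], [0.17, 1.92], [-2.96, 2.96]. Speed limits (rad/s): [2.39, 2.39, 3.14, 3.14, 3.14, 3.14, 3.14].

INTERFACE

Orientations are given as a unit quaternion [w, x, y, z].
In Python, from station import readout, eyes, ticket gives the robot as it stands. The module is installed in compiled form; this text tells all that it offers.
- The arm moves only by the shell command python3 -m crank 'ROWS' [FORCE]. ROWS is JSON, a list of rows, each an object of numbers: "jaw": the opening in per cent of the stroke, from 0 (shut) to 100 (fully open); "x", "y", "z": the shift along the tool's x, y, z in mm; "ax", "ay", "az": the turn, a rotation vector about the tool's x, y, z in degrees. In form: [{"jaw": .., "x": .., "y": .., "z": .., "ax": .., "ay": .., "az": ..}, ...]. A call has 1 to 12 rows; each row shifts and turns the commanded pose from where the row before left it, along the tool's axes as they then stand; what a row does not reach is not made up. A row lasts 1/8 s, in which the tool goes at most 62.5 mm and 10.7 degrees, less where a joint would pass 70% of its speed; a pose out of reach is approached as far as the arm can. A call with a gripper value outside its range is refused whole. The fingers move at their own pace and stop on an object; FORCE is the grip in N (left out, the last holds). Time passes only in rows, so rows that do not move let the fingers close. It gives the time, the measured TCP pose, the force and the opening at its end, in the units of the state.
- readout.get_obs(): the state, without advancing time (a new reading comes with each control period).
- eyes.read_camera(name): name is "scene" or "top" or "wrist"; returns (picture, depth): 384x512x3 uint8, red, green, blue; 384x512 float32, m along the optical axis (not along the pixel's ray), 0 where there is no reading.
- eyes.calibration(name): a dict with "fx", "fy", "cx", "cy" (pixels), "R" (3x3) and "t" (3): a world point X has camera coordinates R X + t. Camera axes: x right, y down, z forward; pixel columns grow to the right and rows downward; lengths in m; the calibration is good to about 2 mm. A picture is of the moment at which its call begins: read the wrist's pose just before it. calibration takes no time and is no camera call; for the wrist camera it gives the pose at the moment of the call.
- ticket.hand_in(): hands the job in, once; it reports no verdict.
The state is a dict: "t": time; "q": joint angles; "joint_vel": joint speeds; "joint_torque": joint torques, N m; "eef_pos": TCP position; "tool_rot": TCP orientation; "contact_force": force on the tool from outside, world axes, zero at the start; "torque": the same for the moment, N m; "gripper_width": opening from 0.0 (shut) to 1.0 (fully open).
Only numpy, scipy, OpenCV 4.12 (cv2) and the standard library are available. Lean on these libraries where they do the work, as an engineer would, in place of code of your own. Each camera call takes 0.05 s, during which the arm holds its last target. There are 200 camera calls.

TASK

First press the one open flip cap fully shut, so that the sample does not dry out while you work, leaving the other two tubes shut. Then pick up the tapered feeler gauge by its grip block and slide the blade, flat on the lower plate, into the gap between the rheometer's two plates until it drags snugly and only just lifts the sprung upper plate (about a millimetre; do not force it up further). Finish while still holding the gauge still at that depth, and do not disturb the other things on the bench.

Things in the scene. Friction and masses are not known exactly. Their poses are not given: they have to be found in the camera images.
- gauge_grip (a point): Tapered feeler gauge: steel blade with an upright black grip block at its thick end, lying loose on the bench, about 70 to 120 g. This point: on the block's centre line, 24 mm above the gauge's flat underside. x along the blade towards its tip, z up. Block 36 (x) by 16 (y) by 42 mm tall, flush with the underside; take it across its 16 mm width.
- gauge_tip (a point): Middle of the blade's thin tip, on the underside: 130 mm along x from the grip point, 24 mm below it. Blade 14 mm wide, bare for 112 mm. Its underside is flat, its top slopes: 1.6 mm thick at the tip, 1 mm more for every 14 mm of length, 9.6 mm at the block.
- gauge: The whole gauge; origin on its underside below the grip point, axes as for the grip point.
- plate_center (a point): Centre of the top face of the rheometer's lower disc, 70 mm above the bench, on the common axis of both discs. Axes: z up; the -x side, towards the robot, is open for the blade; the column is on the +y side, 80 mm away. Lower disc 88 mm across, upper disc 68 mm across. The gap between them is 3.5 to 5.0 mm, differs each time and must be felt.
- rheometer: The instrument, fixed; origin on the bench under the discs' axis, axes as for plate_center. Base 45 mm tall, from it 70 mm to -x, 110 to +x, 80 to -y, 140 to +y. Column to 285 mm tall. Head over the discs: 48 mm deep (24 mm to -x of the axis), from 170 mm above the bench, with a 40 mm collar below it from 135 mm and a 16 mm shaft to the upper disc.
- lower_plate: Fixed lower steel disc, 88 mm across, 14 mm thick; origin at the centre of its underside.
- upper_plate: Upper steel disc, 68 mm across, 10 mm thick; origin at the centre of its underside. It is sprung down against a stop and can be lifted.
- spindle (a joint): Lift of the upper disc off its stop, m: 0 at rest, 0.006 at most; sprung (4 N, then 3 N per mm). A blade flat on the lower disc meets the upper rim 27 to 48 mm from its tip; within 2 to 4 mm the drag along it jumps 4 N or more above free sliding. From that jump the disc lifts about 1 mm per 18 mm of travel. Snug: lift 0.3 to 1.5 mm, best 14 mm of travel past the jump (drag 6 to 15 N).
- cap1_hinge (a point): Hinge of the flip cap of the one open sample tube: on the hinge axis (along y) at rim height, 95 mm above the bench, 18 mm to +x of the tube's axis; x points away from the robot. The tubes, 30 mm across, are fixed.
- cap1 (a joint): Angle of the open cap, rad: 0 shut flat on the tube, 1.6 to 2.2 at the start (upright or leaning back to +x), limit 2.4. White disc 35 mm across, 6 mm thick, reaching 40 mm from the hinge with its tab. Stays where left; about 0.5 N at its edge moves it. Push its back towards -x, then press down on its middle, 18 mm to -x of the hinge; shut, its top is 101 mm above the bench.
- rack: Grey tube rack, 60 (x) by 180 (y) by 50 mm tall, fixed; origin under its centre. Three equal clear tubes stand in it 56 mm apart along y, in any order: one open, two shut.
- cap2 (a joint): Angle of the cap of a second, shut tube (rad, 0 = shut). Leave shut.
- cap3 (a joint): Angle of the cap of the third, shut tube (rad, 0 = shut). Leave shut.
- beaker: Bystander, leave alone: glass beaker, 90 mm across, 120 mm tall.
- reagent: Bystander, leave alone: white plastic reagent jar, 64 mm across, 110 mm tall.
- tin: Bystander, leave alone: open aluminium sample tin, 66 mm across, 35 mm tall.
- tin_lid: Bystander, leave alone: loose aluminium tin lid, 68 mm across, 9 mm thick.
- spatula: Bystander, leave alone: flat steel spatula with a handle, 180 mm long, lying on the paper.
- weight: Bystander, leave alone: brass knob weight, 36 mm across, 44 mm tall.

How it is judged:
On the way, in this order (a step that is already met when the one before it is completed fails the run):
1. the open flip cap is pressed shut (value of joint cap1 below 0.12 rad and value of joint each of cap2, cap3 below 0.15 rad), for 0.2 s.
2. the blade lies between the plates and starts to lift the upper plate (contact force between gauge and lower_plate above 0.5 N and contact force between gauge and upper_plate above 1 N and value of joint spindle above 0.0002 m), for 0.1 s.
At the end, for the whole second after the job is handed in: Caps shut (pressed one under 0.12 rad, others under 0.15); the gripper holds the gauge at rest, level within 0.06 rad, tip within 44 mm of the plates' axis, pressing both plates (over 0.5 N lower, 1 N upper), upper plate lifted 0.3 to 1.5 mm (all of step 1 and contact force between gauge and lower_plate above 0.5 N and contact force between gauge and upper_plate above 1 N and value of joint spindle between 0.0003 and 0.0015 m and contact force between the fingers and gauge above 2 N and angle between gauge's own z axis and vertical below 0.06 rad and horizontal distance between gauge_tip and plate_center below 0.044 m and linear speed of gauge below 0.01 m/s and velocity of joint spindle below 0.005 m/s); the arm keeps its last pose, push and grip.
It fails at once if the upper plate is forced up more than 2.5 mm (value of joint spindle above 0.0025 m).
It fails at once if a shut tube is opened (value of joint any of cap2, cap3 above 0.3 rad).
It fails at once if a bystander is moved more than 30 mm (distance of any of beaker, reagent, tin, tin_lid, spatula, weight from where it was at the start of the episode above 0.03 m).
It also fails if it takes over 64 s, if anything falls off the work surface, if the arm or the gripper's body presses on something with over 40 N, if the wrist force passes 120 N, or if a joint passes its speed limit or range.

## Working session

There is one attempt and no reset: what is moved stays moved. The work goes in short steps, Python scripts to look and compute and a shell command to move; the robot and the scene stay as the last step left them, time stands still between calls to the robot, and variables do not carry over. Pictures are saved under pics/ and viewed, about 8 in all and at most 12, crops included, and the job is handed in when it is done.

```bash
mkdir -p pics
cat > h.py <<'E'
import numpy as np, cv2
from station import readout, eyes, ticket
def shot(n, f=None):
    p,d=eyes.read_camera(n); c=eyes.calibration(n)
    if f: cv2.imwrite('pics/'+f, p[:,:,::-1])
    np.savez('/tmp/%s.npz'%n,p=p,d=d,**{k:np.array(v) for k,v in c.items()})
    return p,d,c
def pts(d,c):
    R=np.array(c['R']);t=np.array(c['t'])
    v,u=np.mgrid[:d.shape[0],:d.shape[1]]
    X=np.stack([(u-c['cx'])/c['fx']*d,(v-c['cy'])/c['fy']*d,d],-1)
    return (X-t)@R   # world
def load(n):
    z=np.load('/tmp/%s.npz'%n); c={k:z[k] for k in ['fx','fy','cx','cy','R','t']}
    return z['p'],z['d'],c
E
python3 - <<'E'
from h import *
o=readout.get_obs(); print(o)
for n in('scene','top'):
    p,d,c=shot(n,n+'0.png'); R=np.array(c['R']);print(n,-R.T@np.array(c['t']),R.round(2).tolist(),(d==0).mean())
E
```

```text
{'t': 0.0, 'q': array([-1.45107956,  0.47782996,  0.02237801,  1.55644907, -0.01147095,
        1.10930049, -0.08312589]), 'joint_vel': array([-0.00065853,  0.00013944,  0.00106247,  0.00189422, -0.00047723,
       -0.00138904,  0.00011899]), 'joint_torque': array([-5.42236339e-04, -5.96447182e+01,  1.60788082e+00, -2.81203097e+01,
        1.25272895e-02,  9.18618782e-03, -1.37585388e-05]), 'eef_pos': array([0.1523621 , 0.65697214, 0.23030746]), 'tool_rot': array([-1.43454081e-05,  1.13674733e-01,  9.93517585e-01, -9.29079761e-04]), 'contact_force': array([-0.25476201,  0.28470852,  0.13750315]), 'torque': array([ 0.00505009,  0.02060818, -0.01298415]), 'gripper_width': 0.9965869074312377}
scene [ 0.93419281 -0.48303479  1.11810734] [[0.84, 0.55, 0.01], [0.46, -0.7, -0.55], [-0.29, 0.46, -0.84]] 0.003972371419270833
top [0.36905635 0.05485115 1.15302161] [[0.08, -1.0, -0.0], [-0.98, -0.08, -0.2], [0.2, 0.02, -0.98]] 0.0040130615234375
```

View pics/scene0.png

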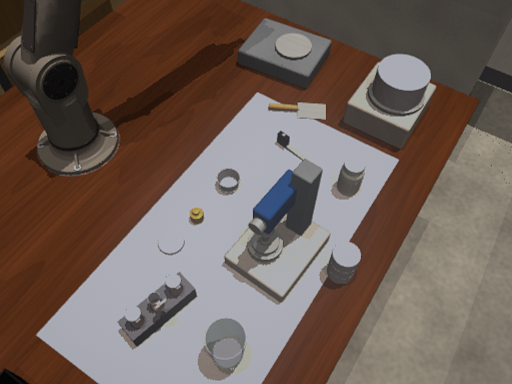

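View pics/top0.png

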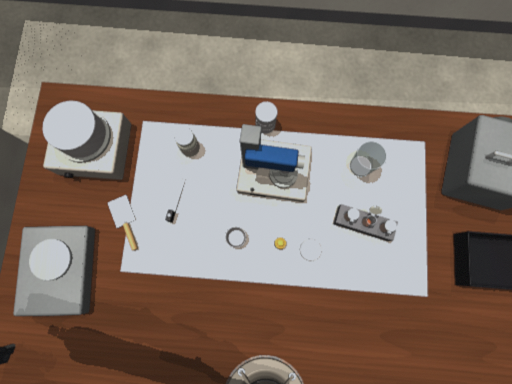

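The scene picture shows the rack at (158,307), the rheometer at (275,245) and the gauge block at (283,138). In the top picture the rack is at (366,222) with its middle tube open, the gauge block at (171,215) with its blade up to (185,180), and the rheometer discs at about (283,175).

Run:
```python
from h import *
for n in('top','scene'):
    p,d,c=load(n); W=pts(d,c); print(n,c['fx'])
    g=p.astype(int)
    # grip block: dark pixels in the region
    def box(r0,r1,c0,c1): 
        m=np.zeros(d.shape,bool); m[r0:r1,c0:c1]=1; return m
    b=box(195,225,160,185) if n=='top' else box(125,150,270,295)
    m=b&(g.sum(2)<120)&(W[...,2]>0.01)
    print('block',m.sum(),W[m].round(3).min(0),W[m].max(0).round(3)); 
    t=m&(W[...,2]>0.036); print(' top',t.sum(),W[t].mean(0).round(4), cv2.minAreaRect((W[t][:,:2]*1000).astype(np.float32)))
    b=box(175,225,160,200) if n=='top' else box(130,175,270,325)
    m=b&(W[...,2]>0.001)&(W[...,2]<0.02)&(g.sum(2)<480)
    X=W[m]; print('blade',m.sum()); 
    if len(X)>3:print(cv2.minAreaRect((X[:,:2]*1000).astype(np.float32)))
    b=box(195,245,325,405) if n=='top' else box(265,345,110,205)
    for z0,z1 in((.04,.056),(.09,.11),(.107,.15)):
        m=b&(W[...,2]>z0)&(W[...,2]<z1); X=W[m]; print('rack',z0,m.sum(),cv2.minAreaRect((X[:,:2]*1000).astype(np.float32)))
    m=b&(W[...,2]>.088)
    k,l,s,ce=cv2.connectedComponentsWithStats(m.astype(np.uint8))
    for i in range(1,k):
        if s[i,4]>5: X=W[l==i]; print(' comp',s[i],X.mean(0).round(4),X.min(0).round(3),X.max(0).round(3))
    b=box(125,205,230,320) if n=='top' else box(200,300,215,335)
    for z0,z1 in((.038,.052),(.064,.074),(.079,.09),(.165,.26)):
        m=b&(W[...,2]>z0)&(W[...,2]<z1); X=W[m]
        if len(X)>5: print('rheo',z0,m.sum(),np.median(X[:,2]),cv2.minAreaRect((X[:,:2]*1000).astype(np.float32)))
    cv2.imwrite('pics/c_%s.png'%n, cv2.resize(p[150:246,160:420] if n=='top' else p[120:350,100:340],None,fx=3,fy=2.6 if n=='scene' else 3,interpolation=2)[...,::-1])
```

```text
top 362.68695504967326
block 22 [0.497 0.325 0.011] [0.524 0.331 0.04 ]
 top 3 [0.5137 0.3266 0.0392] ((510.9836120605469, 326.855224609375), (1.0688300132751465, 22.361154556274414), 79.93824768066406)
blade 51
((559.3882446289062, 322.5923156738281), (21.98882484436035, 134.42251586914062), 81.5720443725586)
rack 0.04 786 ((538.0448608398438, -272.90130615234375), (180.94297790527344, 61.56474685668945), 76.92732238769531)
rack 0.09 306 ((541.0213012695312, -273.4183044433594), (146.0565948486328, 50.275169372558594), 76.22660827636719)
rack 0.107 66 ((567.3045043945312, -280.7743835449219), (33.21692657470703, 16.441194534301758), 67.62747192382812)
 comp [365 205  17  20 131] [ 0.5547 -0.2719  0.1242] [ 0.369 -0.297  0.088] [0.576 0.055 1.153]
 comp [347 207  12  14 119] [ 0.5487 -0.2152  0.1098] [ 0.369 -0.234  0.093] [0.571 0.055 1.153]
 comp [384 219  13  14 125] [ 0.5243 -0.3269  0.1006] [ 0.504 -0.345  0.094] [ 0.543 -0.311  0.106]
rheo 0.038 1863 0.044589047366720785 ((714.5849609375, 17.866058349609375), (219.32901000976562, 234.28553771972656), 86.28007507324219)
rheo 0.0
[... 1239 characters left out ...]
3302  0.1171] [ 0.502 -0.483  0.089] [ 0.934 -0.311  1.118]
 comp [204 336   1   6   6] [ 0.6929 -0.2887  0.1178] [ 0.69  -0.293  0.114] [ 0.696 -0.285  0.12 ]
rheo 0.038 3452 0.04352546877909107 ((721.5553588867188, 17.349075317382812), (219.6548614501953, 245.09658813476562), 86.39794921875)
rheo 0.064 370 0.06847391392240888 ((716.66552734375, 35.944671630859375), (214.33956909179688, 124.18218994140625), 25.968416213989258)
rheo 0.079 419 0.0832822497684168 ((719.9047241210938, 42.6671142578125), (203.15335083007812, 119.91439819335938), 23.27841567993164)
rheo 0.165 1228 0.22091604511220198 ((683.791015625, 29.573875427246094), (178.05320739746094, 53.76002883911133), 70.08397674560547)
```

View pics/c_scene.png

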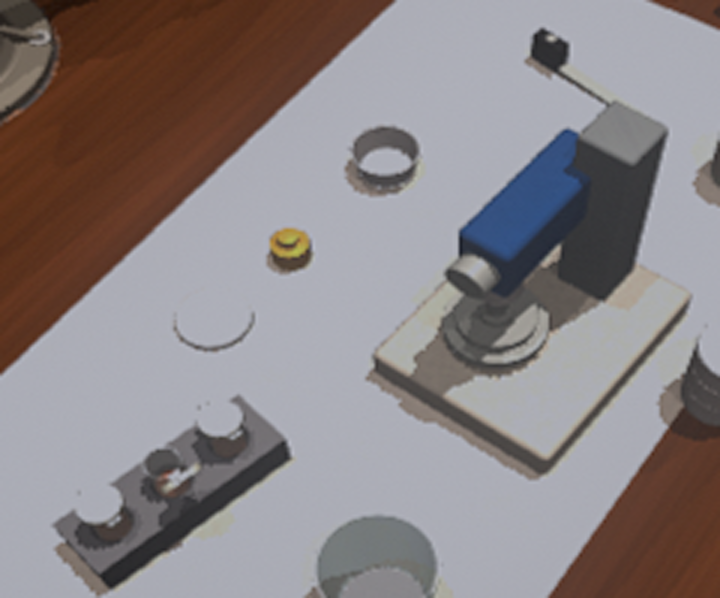

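The enlarged scene crop shows the open cap on the middle tube at (165,475), leaning back to +x. The gauge block is at (550,48) and the discs are at (497,325). The tool's yaw already matches the rack at about -13°. I'm moving over to the rack, raised.

```bash
python3 -m crank '[{"jaw":0,"x":-45,"y":-29,"z":-9},{"jaw":0,"x":-45,"y":-29,"z":-9},{"jaw":0,"x":-45,"y":-29,"z":-9},{"jaw":0,"x":-45,"y":-29,"z":-9},{"jaw":0,"x":-45,"y":-29,"z":-9},{"jaw":0,"x":-45,"y":-29,"z":-9},{"jaw":0,"x":-45,"y":-29,"z":-9},{"jaw":0,"x":-45,"y":-29,"z":-9}]'
python3 - <<'E'
from h import *
print(readout.get_obs()['q'].round(2), readout.get_obs()['eef_pos'])
for n,(r0,r1,c0,c1),bk in(('top',(195,245,325,405),(135,185,335,395)),('scene',(265,345,110,205),(315,370,200,252))):
    p,d,c=load(n);W=pts(d,c)
    X=W[r0:r1,c0:c1].reshape(-1,3); X=X[(X[:,2]>.085)&(X[:,2]<.2)]
    e=np.array([.974,-.228]);f=np.array([.228,.974]); q=(X[:,:2]-[.538,-.2725]); L=np.c_[q@e,q@f,X[:,2]]*1000
    L=L[(abs(L[:,1])<25)]; print(n,L[np.argsort(L[:,2])][::4].round().astype(int).tolist())
    B=W[bk[0]:bk[1],bk[2]:bk[3]].reshape(-1,3);B=B[(B[:,2]>.09)&(B[:,2]<.14)];print('beaker',B.min(0),B.max(0))
E
```

```text
[-1.45  0.48  0.02  1.56 -0.01  1.11 -0.08] [0.15229547 0.65704748 0.23041766]
top [[-2, 14, 85], [-3, -13, 87], [13, -5, 89], [-11, -8, 90], [13, 2, 92], [-14, -2, 93], [-12, 2, 94], [-3, 13, 94], [-4, -14, 95], [10, -10, 96], [18, 4, 96], [21, -6, 98], [19, 0, 100], [21, 10, 103], [22, -13, 104], [21, -10, 105], [23, 3, 106], [22, -3, 107], [25, 4, 110], [26, 2, 111], [27, 6, 112], [26, -9, 113], [26, -12, 114], [29, -2, 116], [30, 14, 117], [27, 13, 118], [27, 2, 119], [30, -9, 121], [34, 8, 122], [33, 11, 124], [34, -3, 125], [31, -3, 127], [35, 1, 129], [33, -4, 132]]
beaker [ 0.68467259 -0.30756289  0.09017643] [ 0.77335527 -0.21962395  0.12753369]
scene [[-10, 7, 85], [8, -12, 86], [11, -11, 88], [13, -6, 90], [-12, -5, 90], [5, -11, 90], [-14, 0, 91], [-8, 12, 91], [-9, 8, 92], [-12, 7, 92], [-13, 6, 93], [-12, -7, 93], [-10, 9, 94], [-11, -4, 95], [13, 5, 95], [16, -2, 96], [3, 14, 97], [30, -17, 113], [31, 15, 116], [30, -16, 117], [152, 22, 118], [30, -8, 120], [32, 13, 122], [36, 4, 122], [36, -6, 123], [37, 1, 124], [34, 10, 127], [35, -7, 128], [36, 0, 130]]
beaker [ 0.68476491 -0.30727732  0.09005097] [ 0.77353032 -0.21860893  0.12441925]schema error: expected keys jaw, x, y, z, ax, ay, az
```

```bash
python3 -m crank '[{"jaw":0,"x":-45,"y":-29,"z":-9,"ax":0,"ay":0,"az":0},{"jaw":0,"x":-45,"y":-29,"z":-9,"ax":0,"ay":0,"az":0},{"jaw":0,"x":-45,"y":-29,"z":-9,"ax":0,"ay":0,"az":0},{"jaw":0,"x":-45,"y":-29,"z":-9,"ax":0,"ay":0,"az":0},{"jaw":0,"x":-45,"y":-29,"z":-9,"ax":0,"ay":0,"az":0},{"jaw":0,"x":-45,"y":-29,"z":-9,"ax":0,"ay":0,"az":0},{"jaw":0,"x":-45,"y":-29,"z":-9,"ax":0,"ay":0,"az":0},{"jaw":0,"x":-45,"y":-29,"z":-9,"ax":0,"ay":0,"az":0}]'
python3 - <<'E'
from h import *
o=readout.get_obs();print(o['q'].round(2), o['eef_pos'].round(4),o['tool_rot'].round(3),o['gripper_width'])
E
```

```text
t: 1.1
eef_pos: [0.4516, 0.3487, 0.3034]
tool_rot: [-0.0, 0.114, 0.994, -0.0]
contact_force: [0.2, 0.6, 0.3]
gripper_width: 0.001
[-0.92  0.24  0.19  1.73 -0.05  1.17  0.62] [0.4516 0.3487 0.3034] [-0.     0.114  0.994 -0.   ] 0.0006985082258243488
```

Run:
```python
from h import *
p,d,c=shot('wrist','w1.png'); R=c['R'];print(-R.T@c['t'],R.round(2),c['fx'])
```

```text
[0.38911183 0.35853318 0.44519218] [[ 0.24  0.97  0.  ]
 [ 0.93 -0.23  0.28]
 [ 0.27 -0.07 -0.96]] 330.9663338286881
```

View pics/w1.png

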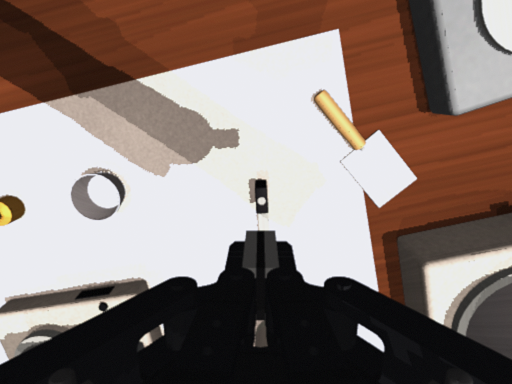

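```bash
python3 -m crank '[{"jaw":0,"x":-16,"y":-51,"z":0,"ax":0,"ay":0,"az":0},{"jaw":0,"x":-16,"y":-51,"z":0,"ax":0,"ay":0,"az":0},{"jaw":0,"x":-16,"y":-51,"z":0,"ax":0,"ay":0,"az":0},{"jaw":0,"x":-16,"y":-51,"z":0,"ax":0,"ay":0,"az":0},{"jaw":0,"x":-16,"y":-51,"z":0,"ax":0,"ay":0,"az":0},{"jaw":0,"x":-16,"y":-51,"z":0,"ax":0,"ay":0,"az":0},{"jaw":0,"x":-16,"y":-51,"z":0,"ax":0,"ay":0,"az":0},{"jaw":0,"x":-16,"y":-51,"z":0,"ax":0,"ay":0,"az":0},{"jaw":0,"x":-16,"y":-51,"z":0,"ax":0,"ay":0,"az":0},{"jaw":0,"x":-16,"y":-51,"z":0,"ax":0,"ay":0,"az":0},{"jaw":0,"x":-16,"y":-51,"z":0,"ax":0,"ay":0,"az":0},{"jaw":0,"x":-16,"y":-41,"z":0,"ax":0,"ay":0,"az":0}]'
```

```text
t: 2.65
eef_pos: [0.5014, -0.2814, 0.3031]
tool_rot: [-0.0, 0.114, 0.993, -0.0]
contact_force: [0.3, 0.4, -0.2]
gripper_width: -0.002
```

The wrist view shows the gauge block at (261,196), with the blade running straight down the image almost along tool -x. The spatula is at (365,150), well clear. Next I'm dropping in behind the open cap.

```bash
python3 -m crank '[{"jaw":0,"x":-51,"y":8,"z":0,"ax":0,"ay":0,"az":0},{"jaw":0,"x":-51,"y":8,"z":0,"ax":0,"ay":0,"az":0},{"jaw":0,"x":0,"y":0,"z":48,"ax":0,"ay":0,"az":0},{"jaw":0,"x":0,"y":0,"z":48,"ax":0,"ay":0,"az":0},{"jaw":0,"x":0,"y":0,"z":48,"ax":0,"ay":0,"az":0},{"jaw":0,"x":0,"y":0,"z":46,"ax":0,"ay":0,"az":0}]'
python3 -m crank '[{"jaw":0,"x":12,"y":0,"z":0,"ax":0,"ay":0,"az":0},{"jaw":0,"x":12,"y":0,"z":0,"ax":0,"ay":0,"az":0},{"jaw":0,"x":12,"y":0,"z":0,"ax":0,"ay":0,"az":0},{"jaw":0,"x":12,"y":0,"z":0,"ax":0,"ay":0,"az":0},{"jaw":0,"x":12,"y":0,"z":0,"ax":0,"ay":0,"az":0},{"jaw":0,"x":8,"y":0,"z":0,"ax":0,"ay":0,"az":0}]'
python3 -m crank '[{"jaw":0,"x":0,"y":0,"z":3,"ax":0,"ay":0,"az":0},{"jaw":0,"x":0,"y":0,"z":3,"ax":0,"ay":0,"az":0},{"jaw":0,"x":0,"y":0,"z":3,"ax":0,"ay":0,"az":0},{"jaw":0,"x":0,"y":0,"z":2,"ax":0,"ay":0,"az":0},{"jaw":0,"x":0,"y":0,"z":1,"ax":0,"ay":0,"az":0}]'
```

```text
t: 3.4
eef_pos: [0.6045, -0.2863, 0.1112]
tool_rot: [-0.0, 0.114, 0.994, 0.0]
contact_force: [1.5, -0.3, 0.0]
gripper_width: -0.0
t: 4.15
eef_pos: [0.5377, -0.2714, 0.1136]
tool_rot: [0.0, 0.114, 0.994, 0.0]
contact_force: [0.1, 0.5, 0.0]
gripper_width: 0.001
t: 4.78
eef_pos: [0.5384, -0.2716, 0.1011]
tool_rot: [-0.0, 0.114, 0.994, 0.0]
contact_force: [-1.7, 1.2, 6.7]
gripper_width: 0.0
```

```bash
python3 -m crank '[{"jaw":0,"x":0,"y":0,"z":1,"ax":0,"ay":0,"az":0},{"jaw":0,"x":0,"y":0,"z":0,"ax":0,"ay":0,"az":0},{"jaw":0,"x":0,"y":0,"z":0,"ax":0,"ay":0,"az":0},{"jaw":0,"x":0,"y":0,"z":-30,"ax":0,"ay":0,"az":0},{"jaw":0,"x":0,"y":0,"z":-50,"ax":0,"ay":0,"az":0},{"jaw":0,"x":0,"y":0,"z":-50,"ax":0,"ay":0,"az":0},{"jaw":0,"x":0,"y":0,"z":-50,"ax":0,"ay":0,"az":0}]'
python3 - <<'E'
from h import *
for n,(r0,r1,c0,c1) in(('scene',(265,345,110,205)),('top',(195,245,325,405))):
    p,d,c=shot(n);W=pts(d,c)[r0:r1,c0:c1].reshape(-1,3)
    W=W[(W[:,2]>.085)&(W[:,2]<.2)];q=(W[:,:2]-[.538,-.2725]);L=np.c_[q@[.974,-.228],q@[.228,.974],W[:,2]]*1000
    L=L[abs(L[:,1])<20]; print(n,len(L),L.min(0),L.max(0),np.median(L,0))
# gauge from stored wrist view
z=load('wrist'); p,d,c=z; W=pts(d,c); g=p.astype(int).sum(2)
m=np.zeros(d.shape,bool); m[165:222,245:275]=1; k=m&(g<150)&(W[...,2]>.036)&(W[...,2]<.046)
r=cv2.minAreaRect((W[k][:,:2]*1000).astype(np.float32)); print('block top',k.sum(),W[k].mean(0),r)
m[:]=0;m[165:238,245:280]=1;k=m&(W[...,2]>.036)&(W[...,2]<.046);print('incl dot',k.sum(),cv2.minAreaRect((W[k][:,:2]*1000).astype(np.float32)))
cv2.imwrite('pics/w1c.png',cv2.resize(p[160:240,220:310],None,fx=6,fy=6)[...,::-1])
for v in range(165,232,4): print(v,[(int(x)) for x in g[v,250:276:1]],(W[v,261]*1000).round().astype(int))
E
```

```text
t: 5.65
eef_pos: [0.5385, -0.2716, 0.2819]
tool_rot: [0.0, 0.114, 0.994, -0.0]
contact_force: [-0.4, -0.4, -0.6]
gripper_width: 0.002
scene 222 [-21.95837803 -17.43969582  85.08658763] [158.62142086  18.69413055 119.3310484 ] [ 2.12622553 -0.1824156  99.39583915]
top 125 [-22.00303015 -16.84374325  85.85506075] [ 20.66204845  16.49678187 105.67431903] [ -0.87165117   0.66370129 100.99967501]
block top 207 [0.51645348 0.3286195  0.04151112] ((518.31689453125, 328.603759765625), (13.755196571350098, 34.64438247680664), 81.71356964111328)
incl dot 336 ((519.3226318359375, 328.9038391113281), (15.902871131896973, 36.5411491394043), 79.70506286621094)
165 [703, 705, 704, 704, 701, 703, 705, 708, 706, 706, 705, 702, 701, 704, 704, 703, 705, 704, 704, 701, 701, 701, 703, 703, 703, 703] [483 337  -1]
169 [700, 702, 702, 704, 704, 703, 705, 704, 704, 704, 703, 702, 701, 705, 703, 701, 700, 703, 707, 705, 706, 704, 700, 700, 698, 702] [489 336   0]
173 [703, 704, 700, 698, 699, 702, 695, 677, 676, 681, 687, 684, 681, 683, 688, 682, 676, 681, 690, 700, 699, 699, 701, 703, 703, 702] [494 334   1
[... 1351 characters left out ...]
 342, 353, 322, 346, 414, 419, 430, 478, 552, 587, 667, 701, 701, 701, 702, 700, 697, 700] [548 321   8]
217 [712, 714, 712, 713, 714, 715, 674, 530, 612, 701, 706, 700, 692, 680, 673, 646, 638, 643, 675, 699, 701, 703, 705, 706, 705, 702] [554 320   9]
221 [712, 714, 712, 711, 712, 715, 714, 673, 608, 698, 705, 702, 696, 693, 698, 700, 700, 692, 690, 712, 715, 713, 709, 706, 709, 702] [560 318   7]
225 [713, 713, 712, 712, 714, 713, 679, 529, 578, 699, 705, 704, 698, 693, 695, 701, 701, 700, 702, 710, 713, 712, 714, 712, 712, 712] [566 317   8]
229 [724, 724, 724, 724, 725, 725, 725, 681, 572, 658, 715, 717, 711, 705, 705, 711, 712, 710, 713, 721, 725, 725, 724, 722, 718, 717] [573 315   6]
```

The cap is shut, with its top at about 101 mm. I'm moving to a viewpoint between the gauge and the rheometer.

```bash
python3 -m crank '[{"jaw":0,"x":26,"y":48,"z":-5,"ax":0,"ay":0,"az":0},{"jaw":0,"x":26,"y":48,"z":-5,"ax":0,"ay":0,"az":0},{"jaw":0,"x":26,"y":48,"z":-5,"ax":0,"ay":0,"az":0},{"jaw":0,"x":26,"y":48,"z":-5,"ax":0,"ay":0,"az":0},{"jaw":0,"x":26,"y":48,"z":-5,"ax":0,"ay":0,"az":0},{"jaw":0,"x":26,"y":48,"z":-5,"ax":0,"ay":0,"az":0},{"jaw":0,"x":26,"y":48,"z":-5,"ax":0,"ay":0,"az":0},{"jaw":0,"x":26,"y":48,"z":-5,"ax":0,"ay":0,"az":0}]'
python3 - <<'E'
from h import *
p,d,c=shot('wrist','w2.png')
E
```

```text
t: 6.75
eef_pos: [0.4218, 0.151, 0.3202]
tool_rot: [0.0, 0.114, 0.994, 0.0]
contact_force: [1.1, 0.3, 0.7]
gripper_width: -0.007
```

View pics/w2.png

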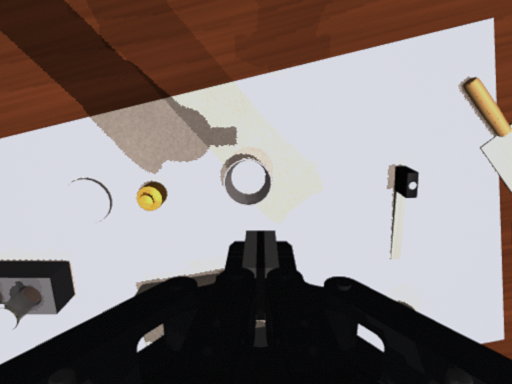

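The wrist picture shows the gauge block top at (406,180) and the blade tip near (396,258). The rheometer is hidden by the gripper. I'll fit the gauge from this view and the rheometer from the top and scene views.

Run:
```python
from h import *
p,d,c=load('wrist'); W=pts(d,c)
m=np.zeros(d.shape,bool); m[155:270,385:425]=1; Z=W[...,2]
k=m&(Z>.037)&(Z<.047); X=(W[k][:,:2]*1000).astype(np.float32); r=cv2.minAreaRect(X); print('block',k.sum(),r)
k=m&(Z>.0015)&(Z<.013)&(W[...,0]>.54); X=W[k]*1000
r=cv2.minAreaRect(X[:,:2].astype(np.float32)); print('blade',k.sum(),r, X.max(0),X.min(0))
v=cv2.fitLine(X[:,:2].astype(np.float32),cv2.DIST_HUBER,0,.01,.01).ravel();print(v,np.degrees(np.arctan2(v[1],v[0])))
g=p.astype(int).sum(2)
for vv in range(200,264,4): print(vv,g[vv,388:410].tolist(), (W[vv,397]*1000).round(1))
for n in('top','scene'):
    p,d,c=shot(n,n+'2.png'); W=pts(d,c); Z=W[...,2]
    near=np.hypot(W[...,0]-.70,W[...,1]+0)<.2
    # base plate edges
    k=near&(Z>.040)&(Z<.049); X=(W[k][:,:2]*1000).astype(np.float32); print(n,'base',np.percentile(X,[1,99],axis=0).round(1), cv2.minAreaRect(X))
    for z0,z1,R0 in((.066,.0735,44),(.0805,.0885,34)):
        k=near&(Z>z0)&(Z<z1)&(W[...,1]<.06)&(W[...,1]>-.1)&(W[...,0]<.75); X=W[k][:,:2]*1000
        h=cv2.convexHull(X.astype(np.float32)).reshape(-1,2)
        from scipy.optimize import least_squares
        s=least_squares(lambda a:np.hypot(*(h-a).T)-R0,h.mean(0),loss='soft_l1'); print(n,R0,k.sum(),s.x.round(1),np.abs(s.fun).round(1).tolist(),np.median(W[k][:,2]), h.round().tolist())
```

```text
block 340 ((507.2718505859375, 345.9417724609375), (16.048551559448242, 35.452693939208984), 81.34663391113281)
blade 572 ((596.9563598632812, 346.13763427734375), (53.68451690673828, 113.15406036376953), 85.40461730957031) [655.26851841 373.07772275   9.56965877] [540.04613585 317.53147421   1.50035196]
[ 9.9086571e-01 -1.3485239e-01  5.8117413e+02  3.3483533e+02] -7.750084
200 [661, 662, 661, 665, 577, 289, 129, 328, 568, 649, 646, 643, 633, 637, 643, 645, 644, 649, 663, 665, 662, 662] [538.4 336.8   7.2]
204 [660, 660, 665, 608, 433, 267, 147, 413, 643, 651, 645, 636, 633, 636, 644, 642, 644, 651, 661, 660, 661, 658] [544.7 336.3   6.8]
208 [660, 661, 666, 665, 573, 258, 223, 485, 644, 650, 642, 636, 633, 640, 642, 641, 645, 660, 661, 660, 658, 658] [550.9 335.7   6.7]
212 [661, 662, 664, 610, 392, 174, 322, 565, 647, 647, 640, 632, 633, 638, 642, 642, 649, 660, 660, 661, 660, 658] [557.3 335.2   6.1]
216 [660, 662, 663, 608, 393, 191, 429, 639, 650, 642, 637, 635, 638, 640, 640, 647, 654, 661, 663, 662, 662, 661] [563.8 334.7   5.7]
220 [662, 661, 645, 563, 366, 261, 479, 640, 64
[... 2961 characters left out ...]
, [625.0, -21.0], [626.0, -23.0], [640.0, -43.0], [646.0, -47.0], [654.0, -51.0], [666.0, -52.0], [669.0, -52.0], [672.0, -52.0], [677.0, -51.0], [689.0, -47.0], [693.0, -44.0], [704.0, -35.0], [706.0, -30.0], [709.0, -20.0], [710.0, -17.0]]
scene 34 319 [667.3  -8.8] [0.3, 1.3, 2.5, 0.4, 1.0, 0.7, 2.1, 0.8, 0.7, 0.6, 1.6, 0.6, 1.0, 0.5, 0.2, 0.6, 0.2, 1.2, 0.8, 0.5] 0.08327503417939804 [[700.0, -3.0], [699.0, 0.0], [694.0, 7.0], [688.0, 18.0], [683.0, 20.0], [676.0, 23.0], [636.0, -5.0], [634.0, -8.0], [634.0, -12.0], [635.0, -19.0], [638.0, -22.0], [646.0, -35.0], [651.0, -37.0], [662.0, -42.0], [669.0, -43.0], [681.0, -40.0], [689.0, -35.0], [692.0, -30.0], [698.0, -22.0], [700.0, -16.0]]
```

The discs' axis is at (0.667, -0.009), and both views agree. My two wrist estimates of the gauge differ because the arm was still settling, so I'm retaking it at rest, reading the calibration before the picture.

```bash
sed -i "s/p,d=eyes.read_camera(n); c=eyes.calibration(n)/c=eyes.calibration(n); p,d=eyes.read_camera(n)/" h.py
python3 - <<'E'
from h import *
o=readout.get_obs(); print(o['eef_pos'],abs(o['joint_vel']).max(), o['t'])
p,d,c=shot('wrist'); W=pts(d,c); Z=W[...,2]; g=p.astype(int).sum(2)
near=np.hypot(W[...,0]-.54,W[...,1]-.325)<.15
k=near&(Z>.036)&(Z<.048); X=(W[k][:,:2]*1000).astype(np.float32); print('block',k.sum(),cv2.minAreaRect(X))
def ray(u,v,z):
    r=c['R'].T@np.array([(u-c['cx'])/c['fx'],(v-c['cy'])/c['fy'],1]); C=-c['R'].T@c['t']; return C+r*(z-C[2])/r[2]
k=near&(Z>.002)&(Z<.0105); n,l,s,ce=cv2.connectedComponentsWithStats(k.astype(np.uint8)); i=1+s[1:,4].argmax(); X=(W[l==i]*1000).astype(np.float32)
v=cv2.fitLine(X[:,:2],cv2.DIST_HUBER,0,.01,.01).ravel();print(s[i],v,np.degrees(np.arctan2(v[1],v[0])),cv2.minAreaRect(X[:,:2]))
E
```

```text
[0.42178648 0.15211652 0.31999658] 0.07472843060915492 6.9
block 333 ((511.056884765625, 337.3821716308594), (16.985923767089844, 35.261749267578125), 80.61871337890625)Traceback (most recent call last):
  File "<stdin>", line 9, in <module>
cv2.error: OpenCV(4.12.0) /io/opencv/modules/imgproc/src/convhull.cpp:143: error: (-215:Assertion failed) total >= 0 && (depth == CV_32F || depth == CV_32S) in function 'convexHull'
```

```bash
python3 -m crank '[{"jaw":45,"x":6,"y":39,"z":0,"ax":0,"ay":0,"az":-1},{"jaw":45,"x":6,"y":39,"z":0,"ax":0,"ay":0,"az":-1},{"jaw":45,"x":6,"y":39,"z":0,"ax":0,"ay":0,"az":-1},{"jaw":45,"x":0,"y":0,"z":0,"ax":0,"ay":0,"az":0},{"jaw":45,"x":0,"y":0,"z":0,"ax":0,"ay":0,"az":0},{"jaw":45,"x":0,"y":0,"z":0,"ax":0,"ay":0,"az":0},{"jaw":45,"x":0,"y":0,"z":0,"ax":0,"ay":0,"az":0}]'
python3 - <<'E'
from h import *
for i in range(2):
    o=readout.get_obs(); print(o['eef_pos'],o['tool_rot'],abs(o['joint_vel']).max(), o['t'])
    p,d,c=shot('wrist','w4.png'); W=pts(d,c); Z=W[...,2]; print(-c['R'].T@c['t'])
    near=np.hypot(W[...,0]-.54,W[...,1]-.325)<.15
    k=near&(Z>.036)&(Z<.048); X=(W[k][:,:2]*1000).astype(np.float32); print('block',k.sum(),cv2.minAreaRect(X))
    k=near&(Z>.002)&(Z<.0105); print(k.sum()); n,l,s,ce=cv2.connectedComponentsWithStats(k.astype(np.uint8)); X=(W[l==1+s[1:,4].argmax()]*1000)[:,:2].astype(np.float32).copy()
    v=cv2.fitLine(X,cv2.DIST_HUBER,0,.01,.01).ravel();print(len(X),v,np.degrees(np.arctan2(v[1],v[0])),X.max(0))
E
```

```text
t: 7.82
eef_pos: [0.4298, 0.2665, 0.3205]
tool_rot: [0.0, 0.089, 0.996, 0.0]
contact_force: [-1.0, -0.4, -0.2]
gripper_width: 0.447
[0.42977048 0.26649102 0.32047127] [7.95675887e-05 8.85281664e-02 9.96073662e-01 1.34171713e-04] 0.005730339839310426 7.825
[0.36051466 0.27886625 0.46110507]
block 315 ((511.1759033203125, 337.2586975097656), (16.11659812927246, 36.22526550292969), 80.85350036621094)
281
194 [9.968533e-01 7.926826e-02 5.537367e+02 3.297222e+02] 4.5465064 [576.34015 338.76935]
[0.42968833 0.26676577 0.32043419] [7.97861096e-05 8.82724846e-02 9.96096354e-01 1.22177721e-04] 0.006624019024686246 7.875
[0.36041833 0.27910918 0.46112091]
block 313 ((511.37872314453125, 337.2901611328125), (16.424467086791992, 35.42672348022461), 79.96891784667969)
269
195 [9.9599010e-01 8.9463785e-02 5.5310608e+02 3.2965839e+02] 5.132759 [576.82635 337.63507]
```

View pics/w4.png

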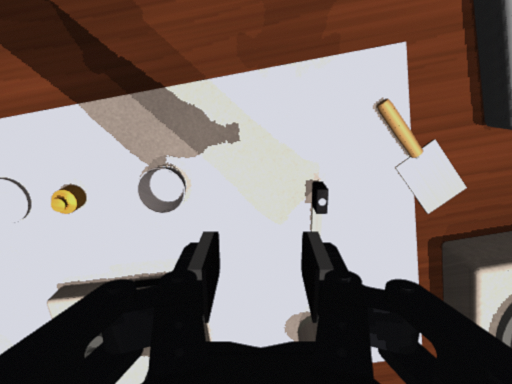

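The view shows the block at (320,197), clear of the jaws. The at-rest estimates repeat: block (0.511, 0.337), yaw about -9.5°. I'll cross-check against the top and scene views without the colour mask.

Run:
```python
from h import *
for n in('top','scene'):
    p,d,c=load(n); W=pts(d,c);Z=W[...,2]
    near=np.hypot(W[...,0]-.511,W[...,1]-.335)<.045
    for z0 in(.03,.037):
        k=near&(Z>z0)&(Z<.05); X=(W[k][:,:2]*1000).astype(np.float32).copy(); print(n,k.sum(),X.mean(0),cv2.minAreaRect(X))
    near=np.hypot(W[...,0]-.57,W[...,1]-.325)<.11
    k=near&(Z>.0015)&(Z<.0105)&(p.astype(int).sum(2)<690);X=(W[k][:,:2]*1000).astype(np.float32).copy(); print(len(X),cv2.fitLine(X,cv2.DIST_HUBER,0,.01,.01).ravel())
```

```text
top 0 [nan nan] ((0.0, 0.0), (0.0, 0.0), 0.0)
top 0 [nan nan] ((0.0, 0.0), (0.0, 0.0), 0.0)
504 [ 4.2300931e-01 -9.0612531e-01  6.1304242e+02  3.4374973e+02]
scene 79 [514.6111 332.6251] ((512.9801025390625, 334.0810546875), (18.411348342895508, 38.63923645019531), 78.6113052368164)
scene 56 [514.0043  333.91583] ((513.0123291015625, 334.2413635253906), (18.084217071533203, 38.63923645019531), 78.6113052368164)
539 [  0.7144392   0.6996975 568.4221    331.97775  ]<stdin>:6: RuntimeWarning: Mean of empty slice.
  ret = um.true_divide(
```

Scene agrees: block at (0.512, 0.335), yaw about -10°. Going in.

```bash
python3 -m crank '[{"jaw":45,"x":-35,"y":42,"z":0,"ax":0,"ay":0,"az":0},{"jaw":45,"x":-34,"y":41,"z":0,"ax":0,"ay":0,"az":0},{"jaw":45,"x":0,"y":0,"z":50,"ax":0,"ay":0,"az":0},{"jaw":45,"x":0,"y":0,"z":50,"ax":0,"ay":0,"az":0},{"jaw":45,"x":0,"y":0,"z":50,"ax":0,"ay":0,"az":0},{"jaw":45,"x":0,"y":0,"z":50,"ax":0,"ay":0,"az":0},{"jaw":45,"x":0,"y":0,"z":50,"ax":0,"ay":0,"az":0},{"jaw":45,"x":0,"y":0,"z":20,"ax":0,"ay":0,"az":0},{"jaw":45,"x":0,"y":0,"z":0,"ax":0,"ay":0,"az":0}]'
```

```text
t: 9.05
eef_pos: [0.5116, 0.3369, 0.0497]
tool_rot: [-0.001, 0.088, 0.996, -0.001]
contact_force: [0.8, 0.1, 0.4]
gripper_width: 0.452
```

```bash
python3 -m crank '[{"jaw":45,"x":0,"y":0,"z":20,"ax":0,"ay":0,"az":0},{"jaw":45,"x":0,"y":0,"z":15,"ax":0,"ay":0,"az":0},{"jaw":45,"x":0,"y":0,"z":7,"ax":0,"ay":0,"az":0},{"jaw":45,"x":0,"y":0,"z":0,"ax":0,"ay":0,"az":0}]'
python3 -m crank '[{"jaw":0,"x":0,"y":0,"z":0,"ax":0,"ay":0,"az":0},{"jaw":0,"x":0,"y":0,"z":0,"ax":0,"ay":0,"az":0},{"jaw":0,"x":0,"y":0,"z":0,"ax":0,"ay":0,"az":0},{"jaw":0,"x":0,"y":0,"z":0,"ax":0,"ay":0,"az":0},{"jaw":0,"x":0,"y":0,"z":0,"ax":0,"ay":0,"az":0},{"jaw":0,"x":0,"y":0,"z":0,"ax":0,"ay":0,"az":0}]' 80
```

```text
t: 9.55
eef_pos: [0.5117, 0.3371, 0.0078]
tool_rot: [-0.0, 0.088, 0.996, -0.0]
contact_force: [-0.2, -0.1, 0.3]
gripper_width: 0.449
t: 10.3
eef_pos: [0.5124, 0.3375, 0.009]
tool_rot: [0.0, 0.088, 0.996, 0.0]
contact_force: [-0.7, -0.2, 5.6]
gripper_width: 0.174
```

```bash
python3 -m crank '[{"jaw":0,"x":0,"y":0,"z":-10,"ax":0,"ay":0,"az":0},{"jaw":0,"x":14,"y":-2,"z":-30,"ax":0,"ay":0,"az":0},{"jaw":0,"x":14,"y":-2,"z":-30,"ax":0,"ay":0,"az":0},{"jaw":0,"x":14,"y":-3,"z":-30,"ax":0,"ay":0,"az":0},{"jaw":0,"x":12,"y":-3,"z":-30,"ax":0,"ay":0,"az":0},{"jaw":0,"x":0,"y":0,"z":0,"ax":0,"ay":0,"az":0},{"jaw":0,"x":0,"y":0,"z":0,"ax":0,"ay":0,"az":0}]'
python3 -m crank '[{"jaw":0,"x":-5,"y":-27,"z":0,"ax":0,"ay":0,"az":0},{"jaw":0,"x":-8,"y":-43,"z":0,"ax":0,"ay":0,"az":0},{"jaw":0,"x":-8,"y":-43,"z":0,"ax":0,"ay":0,"az":0},{"jaw":0,"x":-8,"y":-43,"z":0,"ax":0,"ay":0,"az":0},{"jaw":0,"x":-8,"y":-43,"z":0,"ax":0,"ay":0,"az":0},{"jaw":0,"x":-8,"y":-43,"z":0,"ax":0,"ay":0,"az":0},{"jaw":0,"x":-8,"y":-43,"z":0,"ax":0,"ay":0,"az":0},{"jaw":0,"x":-6,"y":-43,"z":0,"ax":0,"ay":0,"az":0},{"jaw":0,"x":0,"y":0,"z":0,"ax":0,"ay":0,"az":-3},{"jaw":0,"x":0,"y":0,"z":0,"ax":0,"ay":0,"az":-3.3},{"jaw":0,"x":0,"y":0,"z":0,"ax":0,"ay":0,"az":0},{"jaw":0,"x":0,"y":0,"z":0,"ax":0,"ay":0,"az":0}]'
python3 - <<'E'
from h import *
o=readout.get_obs(); print(o['eef_pos'],o['tool_rot'],o['contact_force'],o['gripper_width'])
E
```

```text
t: 11.18
eef_pos: [0.4568, 0.3366, 0.1378]
tool_rot: [-0.0, 0.088, 0.996, -0.0]
contact_force: [0.2, -1.3, -1.1]
gripper_width: 0.175
t: 12.68
eef_pos: [0.4572, 0.0029, 0.1378]
tool_rot: [-0.001, 0.034, 0.999, -0.0]
contact_force: [-0.5, -0.5, -0.7]
gripper_width: 0.173
[0.45724363 0.00292012 0.13780457] [-5.71502476e-04  3.36680189e-02  9.99432880e-01 -2.39141853e-04] [-0.52251998 -0.48012099 -0.68856797] 0.17315863469361867
```

Run:
```python
from h import *
p,d,c=shot('scene'); W=pts(d,c);Z=W[...,2]
k=(W[...,0]>.50)&(W[...,0]<.63)&(abs(W[...,1])<.06)&(Z>.115)&(Z<.15); X=W[k]*1000
print(len(X),X.min(0),X.max(0)); v=cv2.fitLine(X[:,:2].astype(np.float32).copy(),cv2.DIST_HUBER,0,.01,.01).ravel();print(v)
for a in range(500,620,15):
    q=X[(X[:,0]>=a)&(X[:,0]<a+15)]
    if len(q):print(a,len(q),q.mean(0).round(1),q[:,1].min(),q[:,1].max())
u0,v0=p.shape[1],0
cv2.imwrite('pics/s5.png',cv2.resize(p[170:300,180:330],None,fx=5,fy=4.6,interpolation=2)[...,::-1])
```

```text
204 [500.75419816 -13.66085346 124.55814573] [587.38608908   7.0241975  138.87607507]
[ 9.9787110e-01 -6.5217480e-02  5.4386774e+02 -4.6236959e+00]
500 34 [507.4  -1.7 133.9] -9.416137010863222 7.024197498104764
515 37 [522.3  -2.9 133.8] -10.036648329015685 4.790819419260714
530 37 [537.5  -3.8 131.9] -10.586171100078165 3.0420421081087405
545 33 [552.7  -4.5 131.3] -11.965192194749312 3.7430189570235015
560 34 [567.7  -5.8 130.9] -13.660853458031754 1.825861984532133
575 29 [581.2  -6.5 129. ] -12.849808572813728 2.0352963165642306
```

View pics/s5.png

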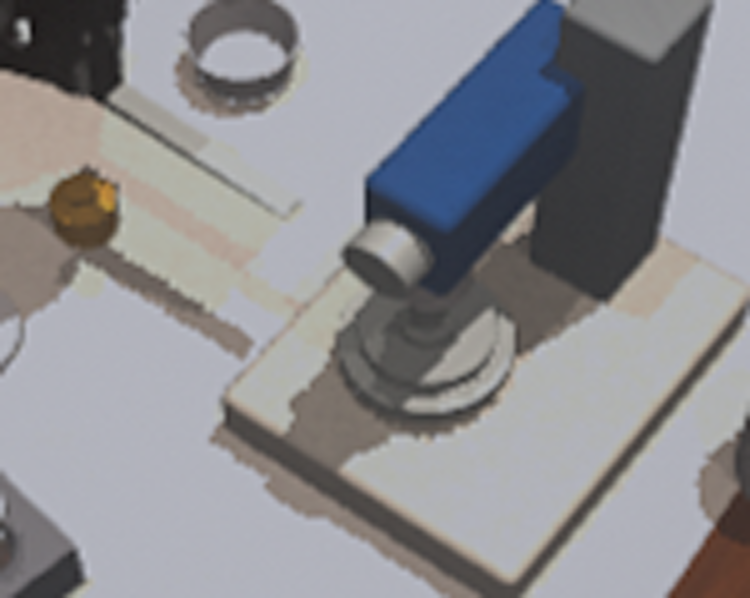

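The crop shows the gauge held level, with its tip at (290,210) in front of the discs. The fit puts the tip at x≈0.588 and its line within 2 mm of the discs' axis. I'm lowering to just above plate height and approaching.

```bash
python3 -m crank '[{"jaw":0,"x":0,"y":1,"z":20,"ax":0,"ay":0,"az":0},{"jaw":0,"x":0,"y":0,"z":20,"ax":0,"ay":0,"az":0},{"jaw":0,"x":0,"y":0,"z":18,"ax":0,"ay":0,"az":0},{"jaw":0,"x":0,"y":0,"z":0,"ax":0,"ay":0,"az":0},{"jaw":0,"x":-20,"y":0,"z":0,"ax":0,"ay":0,"az":0},{"jaw":0,"x":-20,"y":0,"z":0,"ax":0,"ay":0,"az":0},{"jaw":0,"x":0,"y":0,"z":0,"ax":0,"ay":0,"az":0},{"jaw":0,"x":0,"y":0,"z":0,"ax":0,"ay":0,"az":0}]'
python3 -m crank '[{"jaw":0,"x":0,"y":0,"z":0.5,"ax":0,"ay":0,"az":0},{"jaw":0,"x":0,"y":0,"z":0,"ax":0,"ay":0,"az":0}]'
python3 -m crank '[{"jaw":0,"x":0,"y":0,"z":0.5,"ax":0,"ay":0,"az":0},{"jaw":0,"x":0,"y":0,"z":0,"ax":0,"ay":0,"az":0}]'
```

```text
t: 13.72
eef_pos: [0.497, 0.0019, 0.0805]
tool_rot: [-0.0, 0.033, 0.999, 0.0]
contact_force: [-0.5, -0.1, -1.3]
gripper_width: 0.178
t: 13.98
eef_pos: [0.4973, 0.002, 0.0798]
tool_rot: [-0.0, 0.033, 0.999, 0.0]
contact_force: [0.2, -0.2, -1.3]
gripper_width: 0.175
t: 14.22
eef_pos: [0.4977, 0.002, 0.0793]
tool_rot: [-0.0, 0.033, 0.999, 0.0]
contact_force: [-0.2, -0.3, -1.3]
gripper_width: 0.177
```

```bash
for i in 1; do :; done
python3 -m crank '[{"jaw":0,"x":0,"y":0,"z":0.4,"ax":0,"ay":0,"az":0},{"jaw":0,"x":0,"y":0,"z":0,"ax":0,"ay":0,"az":0}]'
python3 -m crank '[{"jaw":0,"x":0,"y":0,"z":0.4,"ax":0,"ay":0,"az":0},{"jaw":0,"x":0,"y":0,"z":0,"ax":0,"ay":0,"az":0}]'
python3 -m crank '[{"jaw":0,"x":0,"y":0,"z":0.4,"ax":0,"ay":0,"az":0},{"jaw":0,"x":0,"y":0,"z":0,"ax":0,"ay":0,"az":0}]'
```

```text
t: 14.48
eef_pos: [0.4978, 0.002, 0.0789]
tool_rot: [-0.0, 0.033, 0.999, 0.0]
contact_force: [-0.4, -0.3, 0.3]
gripper_width: 0.172
t: 14.72
eef_pos: [0.4978, 0.002, 0.0786]
tool_rot: [-0.0, 0.033, 0.999, 0.0]
contact_force: [-1.3, 0.2, 1.8]
gripper_width: 0.176
t: 14.98
eef_pos: [0.4977, 0.002, 0.0782]
tool_rot: [-0.0, 0.033, 0.999, 0.0]
contact_force: [-2.3, 0.9, 2.9]
gripper_width: 0.178
```

```bash
python3 -m crank '[{"jaw":0,"x":0,"y":0,"z":-0.4,"ax":0,"ay":0,"az":0},{"jaw":0,"x":-4,"y":0,"z":0,"ax":0,"ay":0,"az":0},{"jaw":0,"x":-4,"y":0,"z":0,"ax":0,"ay":0,"az":0},{"jaw":0,"x":-4,"y":0,"z":0,"ax":0,"ay":0,"az":0}]'
python3 -m crank '[{"jaw":0,"x":-4,"y":0,"z":0,"ax":0,"ay":0,"az":0},{"jaw":0,"x":-4,"y":0,"z":0,"ax":0,"ay":0,"az":0},{"jaw":0,"x":-4,"y":0,"z":0,"ax":0,"ay":0,"az":0}]'
python3 -m crank '[{"jaw":0,"x":-1,"y":0,"z":0,"ax":0,"ay":0,"az":0},{"jaw":0,"x":-1,"y":0,"z":0,"ax":0,"ay":0,"az":0}]'
python3 -m crank '[{"jaw":0,"x":-1,"y":0,"z":0,"ax":0,"ay":0,"az":0},{"jaw":0,"x":-1,"y":0,"z":0,"ax":0,"ay":0,"az":0}]'
```

```text
t: 15.48
eef_pos: [0.5101, 0.0012, 0.0785]
tool_rot: [-0.0, 0.033, 0.999, -0.0]
contact_force: [-2.0, -0.2, 3.6]
gripper_width: 0.18
t: 15.85
eef_pos: [0.5219, 0.0004, 0.0785]
tool_rot: [-0.0, 0.033, 0.999, 0.0]
contact_force: [-3.4, -0.1, 3.3]
gripper_width: 0.173
t: 16.1
eef_pos: [0.5236, 0.0003, 0.0785]
tool_rot: [-0.0, 0.033, 0.999, 0.0]
contact_force: [-2.9, 0.6, 3.6]
gripper_width: 0.177
t: 16.35
eef_pos: [0.5257, 0.0001, 0.0785]
tool_rot: [-0.0, 0.033, 0.999, 0.0]
contact_force: [-3.8, 0.4, 4.3]
gripper_width: 0.172
```

```bash
R='1'; python3 -m crank '[{"jaw":0,"x":-1,"y":0,"z":-0.2,"ax":0,"ay":0,"az":0},{"jaw":0,"x":-1,"y":0,"z":0,"ax":0,"ay":0,"az":0}]' | sed -n 2,4p
python3 -m crank '[{"jaw":0,"x":-1,"y":0,"z":0,"ax":0,"ay":0,"az":0},{"jaw":0,"x":-1,"y":0,"z":0,"ax":0,"ay":0,"az":0}]'| sed -n 2,4p
python3 -m crank '[{"jaw":0,"x":-1,"y":0,"z":0,"ax":0,"ay":0,"az":0},{"jaw":0,"x":-1,"y":0,"z":0,"ax":0,"ay":0,"az":0}]'| sed -n 2,4p
python3 -m crank '[{"jaw":0,"x":-1,"y":0,"z":0,"ax":0,"ay":0,"az":0},{"jaw":0,"x":-1,"y":0,"z":0,"ax":0,"ay":0,"az":0}]'| sed -n 2,4p
python3 -m crank '[{"jaw":0,"x":-1,"y":0,"z":0,"ax":0,"ay":0,"az":0},{"jaw":0,"x":-1,"y":0,"z":0,"ax":0,"ay":0,"az":0}]'| sed -n 2,4p
```

```text
eef_pos: [0.5279, 0.0, 0.0787]
tool_rot: [0.0, 0.033, 0.999, -0.0]
contact_force: [-2.7, 0.1, 1.9]
eef_pos: [0.5298, -0.0001, 0.0787]
tool_rot: [-0.0, 0.033, 0.999, 0.0]
contact_force: [-2.7, -0.5, 2.2]
eef_pos: [0.5318, -0.0003, 0.0787]
tool_rot: [-0.0, 0.033, 0.999, 0.0]
contact_force: [-2.4, -0.2, 2.4]
eef_pos: [0.5338, -0.0004, 0.0787]
tool_rot: [-0.0, 0.033, 0.999, -0.0]
contact_force: [-2.2, -1.4, 2.5]
eef_pos: [0.5358, -0.0005, 0.0787]
tool_rot: [0.0, 0.033, 0.999, 0.0]
contact_force: [-2.9, 0.5, 3.3]
```

```bash
python3 -m crank '[{"jaw":0,"x":-1,"y":0,"z":-0.1,"ax":0,"ay":0,"az":0},{"jaw":0,"x":-1,"y":0,"z":0,"ax":0,"ay":0,"az":0}]' | sed -n 2,4p
python3 -m crank '[{"jaw":0,"x":-1,"y":0,"z":0,"ax":0,"ay":0,"az":0},{"jaw":0,"x":-1,"y":0,"z":0,"ax":0,"ay":0,"az":0}]'| sed -n 2,4p
python3 -m crank '[{"jaw":0,"x":-1,"y":0,"z":0,"ax":0,"ay":0,"az":0},{"jaw":0,"x":-1,"y":0,"z":0,"ax":0,"ay":0,"az":0}]'| sed -n 2,4p
python3 -m crank '[{"jaw":0,"x":-1,"y":0,"z":0,"ax":0,"ay":0,"az":0},{"jaw":0,"x":-1,"y":0,"z":0,"ax":0,"ay":0,"az":0}]'| sed -n 2,4p
```

```text
eef_pos: [0.5379, -0.0007, 0.0788]
tool_rot: [0.0, 0.033, 0.999, -0.0]
contact_force: [-1.1, -0.1, 1.4]
eef_pos: [0.5397, -0.0008, 0.0788]
tool_rot: [-0.0, 0.033, 0.999, 0.0]
contact_force: [-1.9, -0.4, 3.2]
eef_pos: [0.5407, -0.0009, 0.0787]
tool_rot: [-0.001, 0.033, 0.999, 0.0]
contact_force: [-7.4, 0.3, 6.3]
eef_pos: [0.5414, -0.001, 0.0786]
tool_rot: [-0.002, 0.033, 0.999, 0.0]
contact_force: [-11.7, 1.4, 11.6]
```

Drag jumped at TCP x≈0.540, so the blade has met the upper rim. Z-force is also rising through arm compliance, so I'm easing the press and continuing in small steps.

```bash
python3 -m crank '[{"jaw":0,"x":0,"y":0,"z":-0.5,"ax":0,"ay":0,"az":0},{"jaw":0,"x":0,"y":0,"z":0,"ax":0,"ay":0,"az":0}]' | sed -n 2,4p
python3 -m crank '[{"jaw":0,"x":-1,"y":0,"z":0,"ax":0,"ay":0,"az":0},{"jaw":0,"x":-1,"y":0,"z":0,"ax":0,"ay":0,"az":0}]'| sed -n 2,4p
python3 -m crank '[{"jaw":0,"x":-1,"y":0,"z":0,"ax":0,"ay":0,"az":0},{"jaw":0,"x":-1,"y":0,"z":0,"ax":0,"ay":0,"az":0}]'| sed -n 2,5p
```

```text
eef_pos: [0.5415, -0.001, 0.0788]
tool_rot: [-0.002, 0.033, 0.999, 0.0]
contact_force: [-8.9, 0.6, 5.1]
eef_pos: [0.5422, -0.0011, 0.0788]
tool_rot: [-0.004, 0.033, 0.999, 0.0]
contact_force: [-14.5, 0.6, 12.8]
eef_pos: [0.543, -0.0011, 0.0787]
tool_rot: [-0.005, 0.033, 0.999, 0.0]
contact_force: [-17.7, 0.5, 16.0]
gripper_width: 0.177
```

The tool is pitching nose-down by about 0.01 rad under the drag, so the tip digs into the plate. I'm counter-pitching.

```bash
python3 -m crank '[{"jaw":0,"x":0,"y":0,"z":0,"ax":0,"ay":-0.3,"az":0},{"jaw":0,"x":0,"y":0,"z":0,"ax":0,"ay":-0.3,"az":0},{"jaw":0,"x":0,"y":0,"z":0,"ax":0,"ay":0,"az":0}]'
python3 - <<'E'
from h import *
o=readout.get_obs();print(o['eef_pos'],o['tool_rot'],o['contact_force'],o['torque'])
E
```

```text
t: 19.73
eef_pos: [0.5434, -0.0012, 0.0783]
tool_rot: [0.001, 0.033, 0.999, -0.0]
contact_force: [-13.2, 1.0, 7.7]
gripper_width: 0.172
[ 0.54335708 -0.00116405  0.07833321] [ 1.02737719e-03  3.27070024e-02  9.99464453e-01 -5.78599768e-05] [-13.22728072   0.97982083   7.66103565] [0.20254447 2.36594945 0.01743851]
```

```bash
python3 -m crank '[{"jaw":0,"x":0,"y":0,"z":-0.3,"ax":0,"ay":0,"az":0},{"jaw":0,"x":0,"y":0,"z":-0.3,"ax":0,"ay":0,"az":0},{"jaw":0,"x":0,"y":0,"z":0,"ax":0,"ay":0,"az":0}]' | sed -n 2,4p
python3 -m crank '[{"jaw":0,"x":-1,"y":0,"z":0,"ax":0,"ay":0,"az":0},{"jaw":0,"x":-1,"y":0,"z":0,"ax":0,"ay":0,"az":0}]'| sed -n 2,4p
python3 -m crank '[{"jaw":0,"x":-1,"y":0,"z":0,"ax":0,"ay":0,"az":0},{"jaw":0,"x":-1,"y":0,"z":0,"ax":0,"ay":0,"az":0}]'| sed -n 2,4p
```

```text
eef_pos: [0.544, -0.0012, 0.0787]
tool_rot: [0.002, 0.033, 0.999, -0.0]
contact_force: [-9.6, 1.0, 3.4]
eef_pos: [0.5456, -0.0014, 0.0786]
tool_rot: [0.001, 0.033, 0.999, -0.0]
contact_force: [-11.6, 1.7, 5.1]
eef_pos: [0.5471, -0.0015, 0.0786]
tool_rot: [0.001, 0.033, 0.999, -0.0]
contact_force: [-13.2, 0.4, 7.5]
```

```bash
python3 -m crank '[{"jaw":0,"x":-1,"y":0,"z":-0.3,"ax":0,"ay":0,"az":0},{"jaw":0,"x":-1,"y":0,"z":0,"ax":0,"ay":0,"az":0}]' | sed -n 2,4p
python3 -m crank '[{"jaw":0,"x":-1,"y":0,"z":-0.1,"ax":0,"ay":-0.1,"az":0},{"jaw":0,"x":-1,"y":0,"z":0,"ax":0,"ay":0,"az":0}]'| sed -n 2,4p
python3 -m crank '[{"jaw":0,"x":-1,"y":0,"z":-0.1,"ax":0,"ay":0,"az":0},{"jaw":0,"x":-1,"y":0,"z":0,"ax":0,"ay":0,"az":0}]'| sed -n 2,4p
```

```text
eef_pos: [0.5491, -0.0016, 0.0788]
tool_rot: [0.001, 0.033, 0.999, -0.0]
contact_force: [-12.9, 0.3, 4.0]
eef_pos: [0.5507, -0.0017, 0.0787]
tool_rot: [0.001, 0.033, 0.999, -0.0]
contact_force: [-11.8, 1.1, 4.4]
eef_pos: [0.5524, -0.0019, 0.0788]
tool_rot: [0.001, 0.033, 0.999, -0.0]
contact_force: [-14.0, 1.1, 5.7]
```

```bash
python3 -m crank '[{"jaw":0,"x":-1,"y":0,"z":-0.2,"ax":0,"ay":0,"az":0},{"jaw":0,"x":-1,"y":0,"z":0,"ax":0,"ay":0,"az":0},{"jaw":0,"x":0,"y":0,"z":0,"ax":0,"ay":0,"az":0},{"jaw":0,"x":0,"y":0,"z":0,"ax":0,"ay":0,"az":0}]' | sed -n 2,5p
python3 - <<'E'
from h import *
a=load('scene')   # before: blade outside
Wa=pts(a[1],a[2]); 
p,d,c=shot('scene','s6.png'); Wb=pts(d,c); p2,d2,_=shot('scene')
def reg(W,cx,cy,r0,r1,z0,z1): h=np.hypot(W[...,0]-cx,W[...,1]-cy); return (h<r1)&(h>r0)&(W[...,2]>z0)&(W[...,2]<z1)&(W[...,1]<.05)
for nm,r in(('upper',(.667,-.009,0,.033,.078,.092)),('lower',(.667,-.009,.0,.046,.064,.075))):
    k=reg(Wa,*r)&reg(Wb,*r); dz=(Wb-Wa)[...,2][k]*1000; dz2=(pts(d2,c)-Wa)[...,2][k]*1000
    print(nm,k.sum(),np.median(Wa[...,2][k]),np.median(Wb[...,2][k]),'dz',dz.mean(),np.median(dz),dz.std()/len(dz)**.5,dz2.mean())
k=(Wb[...,0]>.565)&(Wb[...,0]<.62)&(abs(Wb[...,1])<.03)&(Wb[...,2]>.06)&(Wb[...,2]<.1);X=Wb[k]*1000;print('blade slope',len(X),np.polyfit(X[:,0],X[:,2],1),'(-0.0714 if level)')
# caps
k=(np.hypot(Wb[...,0]-.538,Wb[...,1]+.2725)<.05)&(Wb[...,2]>.09)&(Wb[...,2]<.2);print('cap max z',np.percentile(Wb[k][:,2],[50,98]))
o=readout.get_obs();print(o['t'],o['eef_pos'],o['contact_force'],o['torque'],o['gripper_width'])
cv2.imwrite('pics/s6c.png',cv2.resize(p[190:300,190:320],None,fx=5.5,fy=5.4,interpolation=2)[...,::-1])
E
```

```text
eef_pos: [0.5544, -0.0021, 0.0789]
tool_rot: [0.001, 0.033, 0.999, -0.0]
contact_force: [-11.7, 1.0, 3.0]
gripper_width: 0.177
upper 336 0.08298041887129559 0.08388083209962453 dz 0.9136828557590078 0.9183013573194552 0.15531272295925247 0.9307114888292644
lower 298 0.06856632280165964 0.06842067288099532 dz -0.010719818697679464 -0.08708082267427919 0.17584149037986094 3.588487394470065
blade slope 157 [ -0.26061297 232.43287693] (-0.0714 if level)
cap max z [0.09953558 0.10316599]
21.95 [ 0.55441988 -0.00202573  0.0788854 ] [-11.97810139   1.63188071   2.39070875] [ 0.13244767  2.56749111 -0.03014458] 0.17455991286460235
```

View pics/s6c.png

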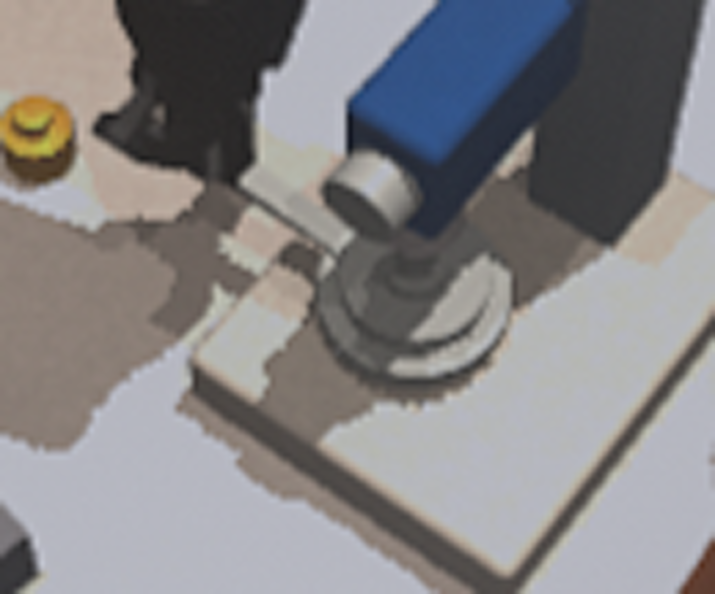

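The crop shows the blade entering between the discs at about (330,240). Upper disc lift measures 0.92 ± 0.16 mm with 12 N of drag, and the tool is level. I'm handing in.

```bash
python3 -c "
from station import ticket; print(ticket.hand_in())"
```

```text
the job is handed in; nothing more can be done
None
```

I pressed the middle tube's open flip cap shut, slid the gauge between the plates, and handed the job in still holding it. It took about 22 s of the 64 s allowed; no verdict was reported.

**Last checks:**
- **Cap:** its top measured 101 mm after pressing, which is shut. It looked the same in the final scene view.
- **Depth:** drag jumped at TCP x ≈ 0.540 m, and I went 14 mm past that.
- **Lift:** by depth difference the upper plate rose 0.92 ± 0.16 mm, inside 0.3–1.5 mm. The lower plate showed no change in the first frame.
- **Forces:** drag was about 12 N, with a net 2–3 N upward on the tool. I had no separate reading for each plate's contact force.
- **Hold:** the gripper opening was unchanged at about 15 mm and the tool was level within about 0.002 rad. The tip was about 17 mm from the plates' axis, from the arm's pose.

**Checks that failed or disagreed:**
- **Blade slope:** the last camera check of the blade's slope gave -0.26 instead of -0.071. Pixels from other parts probably contaminated it; I judged level from the tool pose instead.
- **Lower plate, second frame:** it gave an outlier mean of +3.6 mm, which I did not resolve.
- **Drag peak:** it briefly reached about 18 N when the tool pitched nose-down by 0.01 rad. I corrected the pitch before going on.
- **Gauge position:** two early wrist estimates were wrong because the arm was still settling, so I retook them at rest.

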